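# Dock the chuck pallet and clamp the brass mass

## Task

The small chuck on the steel pallet has to be docked and closed for work on the brass mass that stands loose between its jaws. Turn the pallet end for end and slide it flat into the guide rails, narrow nose first, fully home against the stop, without tipping it or spilling the mass; then, with the rails taking the strain, push the stub bars of the chuck's ring round clockwise until all three jaws clamp the mass firmly in the centre. Leave the pallet fully home and do not shift the coils, lamp holder, parts box or tape that lie around.

Things in the scene. Friction and masses are not known exactly. Their poses are not given: they have to be found in the camera images.
- pallet: loose steel pallet carrying a small upright three-jaw chuck; 0.9 kg, 70 mm tall with the mass. Origin on the chuck axis at the plate's underside; z up, x to the nose. Plate 8 mm thick, 64 mm wide, from x = -48 mm (square tail) to 28 mm; then a nose 34 mm wide to x = 48 mm. Starts with its nose pointing roughly away from the guide's stop
- nose (a point): middle of the front edge of the pallet's narrow nose, 48 mm ahead of the chuck axis, 4 mm above the underside
- head (a point): on the chuck axis, centre of the top face of the chuck head, 50 mm above the pallet's underside. The head is a plain bright steel disc 62 mm across, from 34 to 50 mm up, fixed to the plate: the place to take hold of from above when moving the pallet. Finger ends kept 31 mm or more above the underside clear the ring's bars
- guide: dark steel U-shaped guide fixed on the cart top, 14 mm high, 105 mm wide, 120 mm long. Origin: on the cart top, where the pallet's origin lies when fully home; x = direction of insertion, z up. Rails from x = -36 mm on, channel 67 mm wide (1.5 mm clearance a side). Corner blocks beyond x = 28.5 mm let only the nose in: tail first, the pallet stops 20 mm short. End stop at x = 48.5 mm
- mouth (a point): middle of the guide's open mouth, 59 mm before its origin, 4 mm above the cart top. Flared walls (0.4 rad) lead from here to the rails at 36 mm before the origin. Lips over the rails, 56 mm apart, underside 10 mm above the cart, hold the plate down: the pallet must lie flat on the cart and slide in through the mouth
- stop (a point): middle of the end stop's inner face, 48.5 mm beyond the guide's origin, 4 mm above the cart top. Nothing latches the pallet: rails and stop keep it from turning, going sideways or further in, but a push towards the mouth draws it out again, so push bars on the side where closing carries them towards the stop (the left, looking along the insertion)
- cam_ring (a joint): turn of the dark ribbed ring under the chuck head (53 mm across, 15.5 to 33.5 mm above the underside), 0 = jaws wide open, to 2.4 rad; grows clockwise seen from above, which closes the jaws, 4 mm a radian. Friction 0.30 N m (6 N at a bar); stays where left. The jaws touch the centred mass all round at 1.63 rad; about 0.3 rad more clamps it firmly, 2.4 rad harms nothing
- bar_0 (a point): stub bar of the cam ring: point on its centre line, 53 mm from the chuck axis, 25.5 mm above the pallet's underside. Four steel bars 8 mm thick with 11 mm ball ends reach to 68 mm from the axis and pass 7 mm above the guide's rails (finger ends 17 mm above the cart push them well). At ring value q this bar points 0.55 - q rad counter-clockwise from the pallet's x axis
- bar_1 (a point): stub bar of the cam ring: point on its centre line, 53 mm from the chuck axis, 25.5 mm above the pallet's underside; 90 degrees counter-clockwise from bar 0
- bar_2 (a point): stub bar of the cam ring: point on its centre line, 53 mm from the chuck axis, 25.5 mm above the pallet's underside; 180 degrees counter-clockwise from bar 0
- bar_3 (a point): stub bar of the cam ring: point on its centre line, 53 mm from the chuck axis, 25.5 mm above the pallet's underside; 270 degrees counter-clockwise from bar 0
- jaw_a: stepped steel jaw on the chuck head, 9 mm wide, 13 mm high, on the radius 60 degrees counter-clockwise from the pallet's x axis; gripping face 21.5 mm from the axis at ring value 0, sliding inward with the ring. Its origin lies on the chuck axis at ring value 0 and moves with the jaw
- jaw_b: stepped steel jaw on the chuck head, 9 mm wide, 13 mm high, on the radius 180 degrees counter-clockwise from the pallet's x axis; gripping face 21.5 mm from the axis at ring value 0, sliding inward with the ring. Its origin lies on the chuck axis at ring value 0 and moves with the jaw
- jaw_c: stepped steel jaw on the chuck head, 9 mm wide, 13 mm high, on the radius 300 degrees counter-clockwise from the pallet's x axis; gripping face 21.5 mm from the axis at ring value 0, sliding inward with the ring. Its origin lies on the chuck axis at ring value 0 and moves with the jaw
- brass_mass: the workpiece: brass slotted mass, a disc 30 mm across and 19 mm high, 0.1 kg, standing loose on the chuck head between the open jaws; origin at the centre of its underside, z up
- coil_a: bystander: upright coil 54x50x80 mm; origin under its centre
- coil_b: bystander: the other upright coil, 54x50x80 mm; origin under its centre
- lamp_holder: bystander: lamp on a white block, 56x40x46 mm; origin under its centre
- parts_box: bystander: blue divided plastic box 74x132x33 mm, long side y; origin under its centre
- tape: bystander: small roll of dark tape, 55 mm across, 19 mm high; origin under its centre
There are look-alikes about, which are no part of the job. Leave any orange or purple look-alike of the brass_mass alone.

How it is judged:
By the outcome, as a careful person would: the job done as asked, in the order asked, and still so for the second after the job is handed in, with the robot touching nothing.
It also fails if it takes over 64 s, if anything falls off the work surface, if the arm or the gripper's body presses on something with over 40 N, if the wrist force passes 120 N, or if a joint passes its speed limit or range.

## Robot

A 6-joint arm with a two-finger parallel gripper is mounted at the origin on a cart in front of the work surface, level with it; the furniture and walls round the work are solid. World frame = base frame: x ahead of the robot, y to its left, z up, the work surface at z = 0. Lengths are in m, angles in rad, forces in N, time in s.
With the tool pointing down it reaches from about 0.325 to 0.9 m from the base axis. Payload 6.1 kg.
Tool frame: the origin (TCP) lies midway between the tips of the shut fingers; the grasp point (between the pads) lies 19 mm behind it; z points along the fingers, y is the line along which they close (so a half turn about z gives the same grasp; the last joint's range is limited). The gripper opens to 85 mm and grips with 20 to 120 N. Pads are 22 mm wide; open, the fingers measure 114 mm over their backs; the gripper's body (76 mm by 85 mm) begins 54 mm behind the grasp point. The pads swing forward as they close: fully open they stand 13 mm farther back than shut.
Start: joints at [1.163, 0.22, 1.526, -0, 1.395, -0.126], TCP at [0.174, 0.6, 0.231] pointing down, gripper open.
Joint ranges: [-2.98, 2.98], [-0.91, 2.08], [0.09, 2.57], [-1.24, 4.39], [0.2, 2.65], [-2.68, 2.68]. Speed limits (rad/s): [2.57, 2.57, 3.01, 3.14, 3.14, 3.14].

## Interface

Orientations are given as [roll, pitch, yaw] about the fixed x, y, z axes, in that order (R = Rz(yaw) Ry(pitch) Rx(roll)).
In Python, from plant import movep, move_l, set_joints, gripper_to, hold, inverse_kinematics, observe, get_image, get_calibration, Unreachable, job_done gives the robot as it stands. Calls block until the motion is done:
- movep(position, orientation): joint-space move of the TCP to a pose.
- move_l(position, feed=0.15, rotation=None, max_force=None): straight line of the TCP; rotation=None keeps the orientation; feed is the mean speed in m/s. With max_force (N) it stops when the force on the tool has changed by that much, and returns True; else False.
- set_joints(angles): joint-space move.
- gripper_to(opening, f_grip=None): finger opening in m; f_grip is the grip in N (None keeps the last); returns when the fingers have stopped.
- hold(seconds).
- inverse_kinematics(position, orientation): joint angles nearest the present ones, or None.
- observe(): the state.
- get_image(name): name is "scene" or "side" or "wrist"; returns (picture, depth): 400x640x3 uint8, red, green, blue; 400x640 float32, m along the optical axis (not along the pixel's ray), 0 where there is no reading.
- get_calibration(name): a dict with "intrinsics" (3x3 intrinsics, pixels), "world_from_camera" (4x4, takes a point from camera to world coordinates). Camera axes: x right, y down, z forward; pixel columns grow to the right and rows downward; lengths in m; the calibration is good to about 2 mm. A picture is of the moment at which its call begins: read the wrist's pose just before it. get_calibration takes no time and is no camera call; for the wrist camera it gives the pose at the moment of the call.
A pose or a line that the arm cannot do raises Unreachable and nothing moves.
- job_done(): hands the job in; it is judged then, once.
The state is a dict: "time_s": time; "q": joint angles; "joint_velocities": joint speeds; "joint_torque": joint torques, N m; "eef_pos": TCP position; "tcp_rot": TCP orientation; "ft_force": force on the tool from outside, world axes, zero at the start; "torque": the same for the moment, N m; "opening": finger opening in m; "grasp_force": force on a finger pad.
Only numpy, scipy, OpenCV 4.12 (cv2) and the standard library are available. Lean on these libraries where they do the work, as an engineer would, in place of code of your own. Each camera call takes 0.05 s, during which the arm holds its last target. There are 200 camera calls.

## Working session

There is one attempt and no reset: what is moved stays moved. The work goes in short steps, each a Python script; the robot and the scene stay as the last script left them, time stands still between calls to the robot, and variables do not carry over. Pictures are saved under pics/ and viewed, at most 10 in all, crops included, and the job is handed in when it is done.

```bash
ls; mkdir -p pics; python3 - <<'E'
from plant import *
import cv2,numpy as np
for n in ["scene","side"]:
    p,d=get_image(n); cv2.imwrite(f"pics/{n}0.png",p[:,:,::-1]); np.savez(f"{n}0.npz",p=p,d=d,K=get_calibration(n)["intrinsics"],T=get_calibration(n)["world_from_camera"])
    print(n,get_calibration(n)["world_from_camera"].round(3).tolist())
print(observe()["time_s"],observe()["tcp_rot"])
E
```

```text
pics
scene [[-0.545, -0.407, 0.733, -0.081], [-0.838, 0.26, -0.479, 0.552], [0.004, -0.876, -0.483, 0.489], [0.0, 0.0, 0.0, 1.0]]
side [[-0.998, 0.045, -0.053, 0.606], [0.069, 0.528, -0.846, 0.882], [-0.01, -0.848, -0.53, 0.504], [0.0, 0.0, 0.0, 1.0]]
0.1 [-3.13981740e+00 -2.36102117e-04  2.85980558e+00]
```

View pics/scene0.png

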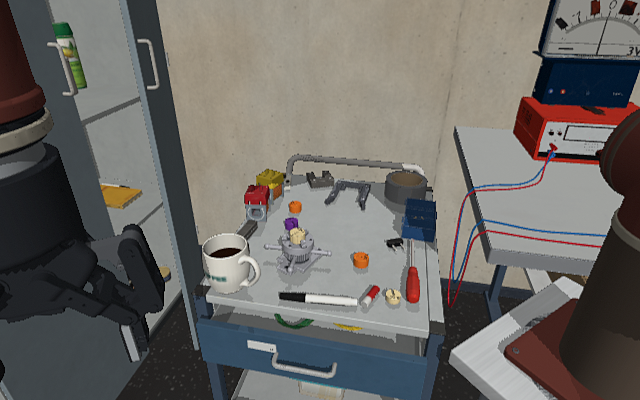

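View pics/side0.png

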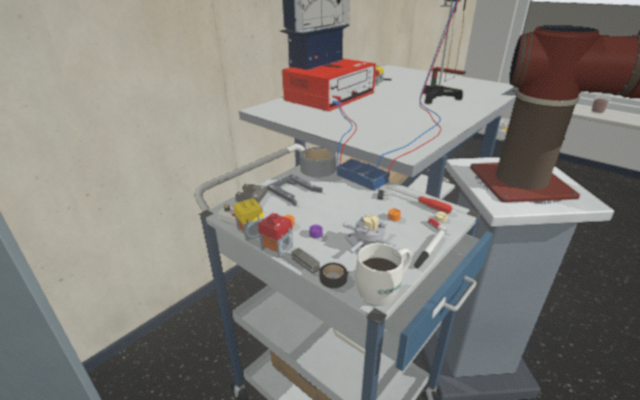

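The scene view shows the pallet with its chuck at about (297,248). The dark U guide is at (348,190), with its mouth towards the pallet or camera. The mug at (228,262) is close to the pallet. Next I'll work out coarse positions and the wrist camera geometry.

```bash
cat > h.py <<'E'
from plant import *
import cv2,numpy as np
def cloud(d,K,T):
    v,u=np.mgrid[:400,:640]; P=np.stack([(u-K[0,2])*d/K[0,0],(v-K[1,2])*d/K[1,1],d],-1)
    return P@T[:3,:3].T+T[:3,3]
def ortho(clouds,x0,x1,y0,y1,r,zmax=.3):
    """top-down picture (rows: x falling, cols: y falling), r m/pixel; colour + height, highest wins"""
    H,W=int((x1-x0)/r),int((y1-y0)/r); im=np.zeros((H,W,3),np.uint8); hz=np.full((H,W),-1.)
    for p,X,ok in clouds:
        ok=ok&(X[...,2]<zmax)&(X[...,2]>-.03); X=X[ok];c=p[ok]; o=np.argsort(X[:,2]);X=X[o];c=c[o]
        i=((x1-X[:,0])/r).astype(int); j=((y1-X[:,1])/r).astype(int); k=(i>=0)&(i<H)&(j>=0)&(j<W)
        im[i[k],j[k]]=c[k]; hz[i[k],j[k]]=X[k,2]
    return im,hz
E
python3 - <<'E'
from h import *
for n in ["scene","side"]:
    z=np.load(n+"0.npz"); X=cloud(z["d"],z["K"],z["T"]); print(n, z["K"][0,0])
    pts={"scene":dict(mass=(297,234),guideL=(333,188),guideR=(366,190),back=(350,182),y3=(320,175),mug=(228,240),cyl=(405,178),red=(256,190),yel=(270,180),box=(420,212),grey=(240,237),table=(330,240),cart_near=(320,300),purple=(291,224)),
     "side":dict(mass=(370,222),g1=(283,195),g2=(300,183),lamp=(255,190),mug=(380,260),tape=(333,270),cyl=(318,155),red=(275,225),yel=(247,208))}[n]
    for k,(u,v) in pts.items(): print(k,X[v,u].round(3))
c=get_calibration("wrist"); o=observe(); print(c["intrinsics"].round(1).tolist(), c["world_from_camera"].round(3).tolist(), o["eef_pos"])
cl=[]
for n in ["scene","side"]:
    z=np.load(n+"0.npz"); cl.append((z["p"],cloud(z["d"],z["K"],z["T"]),z["d"]>0))
im,_=ortho(cl[:1],.2,.95,0.05,.75,.0025); im2,_=ortho(cl[1:],.2,.95,0.05,.75,.0025)
im=cv2.dilate(im,np.ones((2,2)));im2=cv2.dilate(im2,np.ones((2,2)))
o=np.hstack([im,im2])
cv2.imwrite("pics/top0.png",o[:,:,::-1])
E
```

```text
scene 390.34364958801706
mass [0.455 0.248 0.067]
guideL [ 0.679  0.005 -0.002]
guideR [ 0.602 -0.045  0.012]
back [ 0.658 -0.035  0.014]
y3 [ 1.208 -0.302 -0.258]
mug [0.505 0.366 0.069]
cyl [ 0.573 -0.153  0.031]
red [0.655 0.239 0.07 ]
yel [0.686 0.188 0.069]
box [ 0.438 -0.072  0.02 ]
grey [0.481 0.351 0.084]
table [ 0.484  0.15  -0.001]
cart_near [0.333 0.276 0.012]
purple [0.56  0.203 0.017]
side 383.29744041274785
mass [0.464 0.257 0.068]
g1 [0.644 0.035 0.01 ]
g2 [ 0.599 -0.023  0.011]
lamp [0.716 0.008 0.013]
mug [0.462 0.352 0.049]
tape [0.545 0.324 0.006]
cyl [0.606 0.882 0.504]
red [0.654 0.256 0.071]
yel [0.715 0.186 0.07 ]
[[347.7, 0.0, 323.4], [0.0, 347.7, 195.3], [0.0, 0.0, 1.0]] [[0.279, 0.911, 0.304, 0.097], [0.96, -0.264, -0.091, 0.623], [-0.002, 0.317, -0.948, 0.374], [0.0, 0.0, 0.0, 1.0]] [0.1735694  0.59983585 0.23028843]
```

View pics/top0.png

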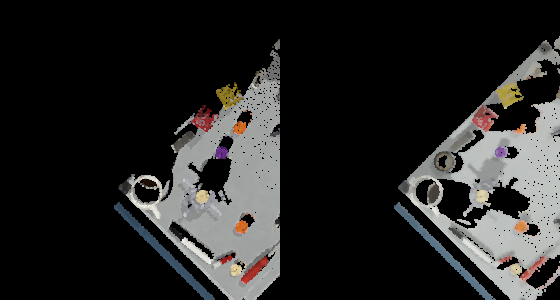

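The ortho view puts the pallet chuck at about (0.46,0.25) and the guide near (0.64,-0.02). I'll now move the wrist camera over both.

```bash
python3 - <<'E'
from h import *
movep([.52,.13,.33],[np.pi,0,2.4])
hold(.15)
c=get_calibration("wrist"); p,d=get_image("wrist"); o=observe()
np.savez("w1.npz",p=p,d=d,K=c["intrinsics"],T=c["world_from_camera"])
cv2.imwrite("pics/w1.png",p[:,:,::-1]); print(o["time_s"],o["eef_pos"],np.abs(o["joint_velocities"]).max(),o["q"])
cl=[(p,cloud(d,c["intrinsics"],c["world_from_camera"]),d>0)]
im,hz=ortho(cl,.33,.83,-.2,.4,.001)
g=cv2.medianBlur(cv2.dilate(im,np.ones((2,2))),3)
for k in range(0,500,100): cv2.line(g,(0,k),(8,k),(255,0,0),1)
cv2.imwrite("pics/top1.png",g[:,:,::-1])
E
```

```text
2.425 [0.5198353  0.13066804 0.32981893] 0.003959289222811641 [ 9.90406601e-02 -4.07308101e-02  1.62292617e+00  8.08644140e-05
  1.55969325e+00 -7.31354161e-01]
```

View pics/top1.png

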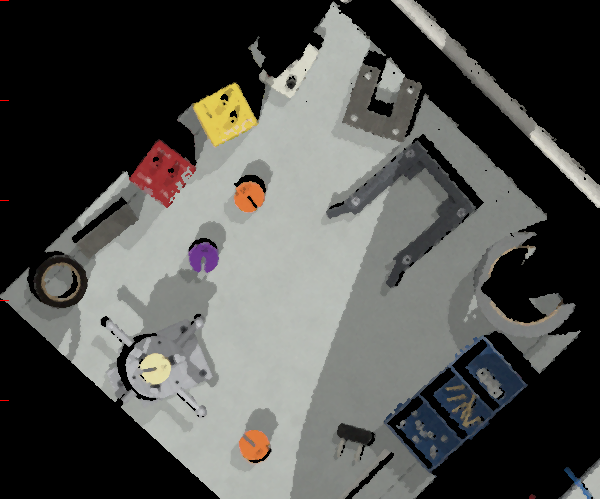

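The top-down picture (1 mm per pixel) shows the guide at about (400,215) with its mouth facing lower-left. The pallet's mass is at (155,369), with purple and orange look-alikes at (203,257), (250,197) and (255,446). Next I'll fit the guide and zoom on the pallet and guide to get yaw.

```bash
python3 - <<'E'
from h import *
z=np.load("w1.npz"); p,d,K,T=z["p"],z["d"],z["K"],z["T"]; X=cloud(d,K,T); Z=X[...,2]
tab=(np.abs(Z)<.01)&(p.min(-1)>100)&(X[...,0]<.75); print("table z",np.median(Z[tab]))
A=np.c_[X[tab][:,:2],np.ones(tab.sum())]; c=np.linalg.lstsq(A,Z[tab],rcond=None)[0];print(c)
g=(p.max(-1)<110)&(Z>.008)&(Z<.022)&(np.hypot(X[...,0]-.635,X[...,1]+.01)<.1)&(d>0)
n,l,s,_=cv2.connectedComponentsWithStats(g.astype(np.uint8)); print(s[1:][s[1:,4]>100])
gp=X[g][:,:2]; print("z top",np.median(Z[g]))
r=cv2.minAreaRect((gp*1000).astype(np.float32)); print("guide rect",r)
# upscaled crops
def uv(P): q=(np.array(P)-T[:3,3])@T[:3,:3]; return (K@(q/q[2]))[:2]
a=uv([.461,.245,.03]); b=uv([.635,-.01,.01]); print(a,b)
out=[]
for c in (a,b):
    x,y=int(c[0]),int(c[1]); x=np.clip(x,65,575);y=np.clip(y,65,335);print(x,y)
    out.append(cv2.resize(p[y-65:y+65,x-65:x+65],(400,400),interpolation=cv2.INTER_CUBIC))
cv2.imwrite("pics/crop1.png",np.hstack(out)[:,:,::-1])
E
```

```text
table z 0.0010988977400733235
[-4.51401202e-05 -3.26869087e-04  1.29980566e-03]
[[ 269  211   72   79 1992]
 [ 334  267   39   44  691]]
z top 0.015374952416895432
guide rect ((628.9384765625, 2.7021713256835938), (197.29669189453125, 136.82373046875), 29.785457611083984)
[360.7779715   43.13296146] [305.58486083 261.96135484]
360 65
305 261
```

View pics/crop1.png

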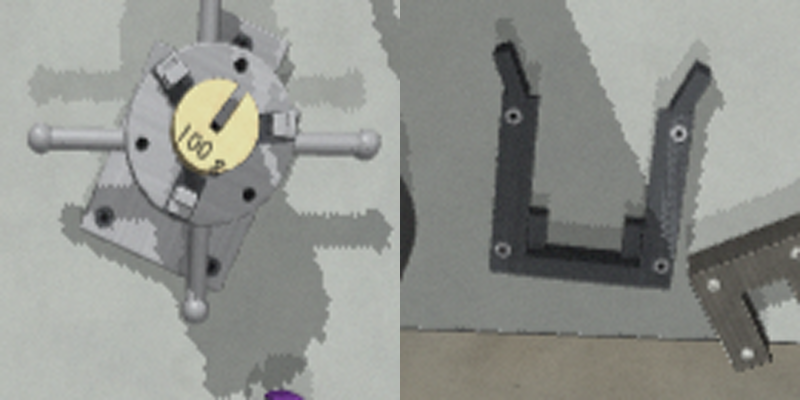

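The left crop shows the pallet's wide tail at lower-left, with corners at (80,230) and (215,290), so the nose points up-right. The ball ends are at (38,137), (368,145) and (195,308). The right crop shows the guide screws at (513,116), (680,133), (502,249) and (661,266), and its outer end corners at (490,270) and (670,288).

```bash
python3 - <<'E'
from h import *
z=np.load("w1.npz"); p,d,K,T=z["p"],z["d"],z["K"],z["T"]
def ray(c,org,zz):
    u=org[0]-65+c[0]*130/400; v=org[1]-65+c[1]*130/400
    r=T[:3,:3]@np.linalg.inv(K)@[u,v,1]; return (T[:3,3]+r*(zz-T[2,3])/r[2])[:2]
P=(360,65);G=(305,261)
b1,b3,b2=[ray(c,P,.0265) for c in ((38,137),(368,145),(195,308))]
ax=(b1+b3)/2; print("axis",ax,"span",np.linalg.norm(b1-b3),"b2 r",np.linalg.norm(b2-ax))
an=lambda v:np.arctan2(v[1],v[0])
print("yaw", an(b1-b3)-.55-np.pi/2, an(b2-ax)-.55-np.pi)
print("tail edge yaw", an(ray((215,290),P,.009)-ray((80,230),P,.009))-np.pi/2)
print("mass",ray((217,125),P,.070))
m1,m2,e1,e2=[ray(c,G,.015) for c in ((113,116),(280,133),(102,249),(261,266))]
print(m1,m2,e1,e2, "w",np.linalg.norm(m1-m2),np.linalg.norm(e1-e2))
yaw=an(e1+e2-m1-m2); print("guide yaw",yaw,"alt", an(e1-e2)+np.pi/2, an(m1-m2)+np.pi/2)
c1,c2=ray((90,270),G,.015),ray((270,288),G,.014); print("end width",np.linalg.norm(c1-c2))
u=np.array([np.cos(yaw),np.sin(yaw)]);n=np.array([-u[1],u[0]])
s=61-0; C=(c1+c2)/2; print("origin",C-u*.061, "lat of corners vs screws",(C-(e1+e2)/2)@n, "screw x", ((e1+e2)/2-C)@u+.061,((m1+m2)/2-C)@u+.061)
t1,t2=ray((100,42),G,.015),ray((302,65),G,.015);print("mouth tips x",((t1+t2)/2-C)@u+.061,((t1-C)@u+.061,(t2-C)@u+.061))
E
```

```text
axis [0.46343676 0.24377981] span 0.12721852264036557 b2 r 0.06213911093205104
yaw -4.455184086262966 -4.451559848559357
tail edge yaw -1.1391462339705916
mass [0.46253317 0.24499147]
[ 0.57157713 -0.00703148] [0.63100198 0.04489693] [ 0.61856806 -0.06148532] [ 0.67829845 -0.01042249] w 0.07891687502890998 0.07858199954555732
guide yaw -0.8611415056644305 alt -0.863471033520085 -0.8526179286878084
end width 0.08964463756216479
origin [0.61728926 0.00111138] lat of corners vs screws 0.0005252805854002588 screw x 0.04840979097062398 -0.023943996601022255
mouth tips x -0.059864777804240696 (np.float64(-0.05994907654853067), np.float64(-0.05978047905995072))
```

The guide is at (0.617,0.001) with yaw -0.86. The pallet is at (0.463,0.244) with yaw about 2.0 from the plate edges, so the ring is already at about 0.17. I'll grasp with the fingers between the jaws (150°/330°), then lift, turn and carry.

```bash
cat >> h.py <<'E'
G0=np.array([.6173,.0011]); GY=-.86; U=np.array([np.cos(GY),np.sin(GY)]); N=np.array([-U[1],U[0]])
def g(x,y,z): return [*(G0+x*U+y*N),z]
def snap(name,show=None):
    hold(.1); c=get_calibration("wrist"); p,d=get_image("wrist")
    np.savez(name+".npz",p=p,d=d,K=c["intrinsics"],T=c["world_from_camera"]); return p,d,c["intrinsics"],c["world_from_camera"]
def st(m):
    o=observe(); print(m,round(o["time_s"],2),o["eef_pos"].round(4),o["tcp_rot"].round(3),"F",o["ft_force"].round(1),"op",round(o["opening"],4),round(o["grasp_force"],1),"q6",round(o["q"][5],2))
E
python3 - <<'E'
from h import *
A=[.463,.2442]; Y=3.047
movep([*A,.13],[np.pi,0,Y]); st("above")
print(move_l([*A,.027],feed=.08,max_force=10)); st("down")
gripper_to(.055,100); st("grip")
move_l([*A,.040],feed=.04); st("lift1")
move_l([*A,.062],feed=.06); st("lift2")
E
```

```text
above 3.37 [0.4645 0.2443 0.1315] [3.141e+00 3.000e-03 3.046e+00] F [ 0.   0.8 -0.4] op 0.0854 0.0 q6 -1.14
False
down 4.8 [0.4635 0.2444 0.0276] [3.141e+00 1.000e-03 3.047e+00] F [ 0.3  0.2 -0.3] op 0.0854 0.0 q6 -1.14
grip 5.17 [0.4635 0.244  0.0284] [-3.141e+00  1.000e-03  3.047e+00] F [-3.2 -3.8  9.9] op 0.0587 106.4 q6 -1.14
lift1 5.65 [0.4626 0.2441 0.0396] [-3.141e+00 -1.000e-03  3.047e+00] F [ -0.1   0.2 -10.3] op 0.0589 109.0 q6 -1.14
lift2 6.17 [0.4635 0.2444 0.0627] [3.141e+00 1.000e-03 3.047e+00] F [ -0.5  -0.8 -10.8] op 0.059 109.1 q6 -1.14
```

```bash
python3 - <<'E'
from h import *
p,*_=snap("w2"); q,_=get_image("scene")
cv2.imwrite("pics/w2.png",np.hstack([cv2.resize(p[140:400,130:530],(500,325)),cv2.resize(q[200:300,240:330],(292,325))])[:,:,::-1])
E
```

```text
(no output)
```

View pics/w2.png

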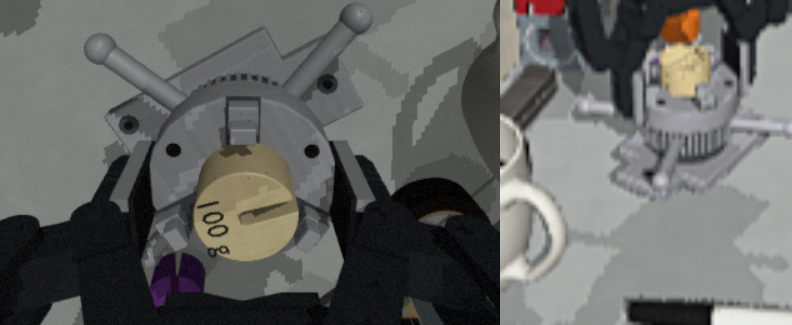

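The pallet is held cleanly with the mass upright. jaw_a at (243,95–135) points straight up in the wrist image, which confirms pallet yaw 2.0 with the nose to the upper right at (330,85). I'll turn it, carry it to a point before the mouth and set it down.

```bash
python3 - <<'E'
from h import *
move_l(g(-.128,0,.062),feed=.045,rotation=[np.pi,0,GY+np.pi/3]); hold(.2); st("turned")
print(move_l(g(-.128,0,.034),feed=.05,max_force=25)); st("low")
print(move_l(g(-.128,0,.024),feed=.015,max_force=6)); st("touch")
gripper_to(.085); hold(.1); st("open")
move_l(g(-.128,0,.13),feed=.1); move_l(g(-.09,0,.2),feed=.15)
p,d,K,T=snap("w3"); st("look")
cv2.imwrite("pics/w3.png",cv2.resize(p,(800,500))[:,:,::-1])
E
```

```text
turned 10.32 [0.5338 0.0981 0.062 ] [3.142 0.    0.187] F [  0.3  -0.7 -10.1] op 0.0589 108.9 q6 1.42
False
low 11.03 [0.5338 0.0981 0.0339] [-3.142  0.     0.187] F [ 0.6 -0.4 -8.9] op 0.0586 109.0 q6 1.42
True
touch 11.5 [0.5342 0.0982 0.0284] [ 3.142e+00 -1.000e-03  1.870e-01] F [-0.5  1.3  6.4] op 0.0588 110.9 q6 1.42
open 11.98 [0.531  0.098  0.0255] [-3.141  0.005  0.187] F [ 0.2 -0.9 -0.2] op 0.0854 0.0 q6 1.42
look 14.01 [0.5574 0.0697 0.1984] [-3.14   0.008  0.188] F [ 0.   0.5 -0.9] op 0.0852 0.0 q6 1.37
```

View pics/w3.png

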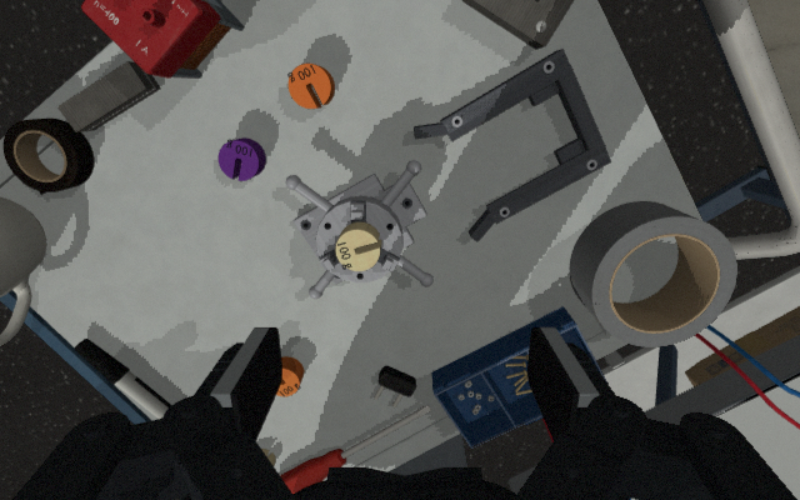

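The pallet stands upright before the mouth with its nose towards the guide. The ball ends are at (294,184), (415,168), (427,280) and (316,293), and the guide screws at (549,67), (457,121), (592,164) and (504,212). From these I can compute the relative pose.

```bash
python3 - <<'E'
from h import *
z=np.load("w3.npz"); K,T=z["K"],z["T"]; an=lambda v:np.arctan2(v[1],v[0])
def ray(c,zz):
    r=T[:3,:3]@np.linalg.inv(K)@[c[0]*.8,c[1]*.8,1]; return (T[:3,3]+r*(zz-T[2,3])/r[2])[:2]
e1,m1,e2,m2=[ray(c,.014) for c in ((549,67),(457,121),(592,164),(504,212))]
y=an(e1+e2-m1-m2); print("guide yaw",y,an(e1-e2)-np.pi/2,an(m1-m2)-np.pi/2, "w",np.linalg.norm(e1-e2),"screw len",np.linalg.norm(e1+e2-m1-m2)/2)
o=(e1+e2)/2*.33+(m1+m2)/2*.67   # screws at x=48.4,-24 -> origin
print("guide origin",o)
b=[ray(c,.0255) for c in ((294,184),(415,168),(427,280),(316,293))]
ax=np.mean(b,0); print("axis",ax,"spans",np.linalg.norm(b[0]-b[2]),np.linalg.norm(b[1]-b[3]),"bars",an(b[1]-b[3]),an(b[0]-b[2])-np.pi/2)
u=np.array([np.cos(y),np.sin(y)]);n=np.array([-u[1],u[0]]); print("axis in guide",(ax-o)@u,(ax-o)@n,"mass",ray((358,247),.07))
E
```

```text
guide yaw -0.8565271387712347 -0.8543827673108892 -0.8621724616999368 w 0.07804218649840464 screw len 0.07286385420419551
guide origin [0.61534352 0.00062267]
axis [0.53581897 0.09756688] spans 0.12502111541843008 0.12669019874122858 bars -0.47966818605377404 -0.4725239404574886
axis in guide -0.12534212948577053 0.0034182645839710597 mass [0.540716   0.09763022]
```

```bash
python3 - <<'E'
from h import *
move_l(g(-.127,.001,.10),feed=.15); print(move_l(g(-.127,.001,.028),feed=.07,max_force=10)); st("down")
gripper_to(.055,35); st("grip")
for x,y in ((-.11,-.001),(-.08,-.001),(-.06,-.001),(-.045,-.001),(-.03,-.001),(-.015,-.001)):
    r=move_l(g(x,y,.028),feed=.04,max_force=18); o=observe(); f=o["ft_force"]; d=o["eef_pos"][:2]-G0
    print(x,r,"pos",(d@U).round(4),(d@N).round(4),"F along",round(f[:2]@U,1),"lat",round(f[:2]@N,1),"z",f[2].round(1),"tq",o["torque"].round(2))
    if r: break
E
```

```text
False
down 16.04 [0.5357 0.098  0.0286] [-3.141  0.004  0.187] F [-0.2 -0.2  0.2] op 0.085 0.0 q6 1.42
grip 16.39 [0.5356 0.0984 0.0289] [-3.14   0.004  0.187] F [-1.4  2.6  5.5] op 0.0609 38.0 q6 1.42
-0.11 False pos -0.1115 -0.0001 F along -8.7 lat 1.4 z 7.5 tq [ 1.05  0.74 -0.1 ]
-0.08 False pos -0.0824 -0.0002 F along -11.4 lat 0.6 z 10.4 tq [ 1.27  1.14 -0.13]
-0.06 False pos -0.0627 -0.0004 F along -12.6 lat 0.4 z 12.2 tq [ 1.28  1.3  -0.16]
-0.045 False pos -0.048 -0.0006 F along -15.3 lat -0.8 z 13.8 tq [ 1.26  1.58 -0.04]
-0.03 False pos -0.0333 -0.0008 F along -14.5 lat -1.1 z 14.1 tq [1.36 1.71 0.01]
-0.015 False pos -0.0186 -0.0009 F along -16.1 lat -2.8 z 14.9 tq [1.3  1.89 0.07]
```

```bash
python3 - <<'E'
from h import *
for x in (-.012,-.005,.0,.005,.010,.014):
    r=move_l(g(x,-.001,.0292),feed=.03,max_force=20); o=observe(); f=o["ft_force"]; d=o["eef_pos"][:2]-G0
    print(x,r,"pos",(d@U).round(4),(d@N).round(4),o["eef_pos"][2].round(4),"F along",round(f[:2]@U,1),"lat",round(f[:2]@N,1),"z",f[2].round(1),"tq",o["torque"].round(2))
    if r or f[:2]@U<-32: break
st("t")
E
```

```text
-0.012 True pos -0.0144 -0.0012 0.029 F along 2.2 lat 0.2 z 1.4 tq [-0.62 -0.42  0.  ]
t 20.3 [0.607  0.0113 0.029 ] [-3.138  0.009  0.189] F [ 1.6 -1.6  1.4] op 0.0603 40.5 q6 1.27
```

```bash
python3 - <<'E'
from h import *
for x in (-.009,-.004,.001,.005,.009,.013):
    r=move_l(g(x,-.001,.0292),feed=.03,max_force=25); o=observe(); f=o["ft_force"]; d=o["eef_pos"][:2]-G0
    print(x,r,"pos",(d@U).round(4),(d@N).round(4),o["eef_pos"][2].round(4),"F along",round(f[:2]@U,1),"lat",round(f[:2]@N,1),"z",f[2].round(1),"tq",o["torque"].round(2))
    if r or f[:2]@U<-28: break
st("t")
E
```

```text
-0.009 False pos -0.0113 -0.0012 0.0291 F along -7.8 lat -0.3 z 6.6 tq [ 0.5   0.71 -0.09]
-0.004 False pos -0.0071 -0.0011 0.0291 F along -10.7 lat -0.8 z 8.6 tq [ 0.91  1.04 -0.02]
0.001 False pos -0.0025 -0.0011 0.0292 F along -11.9 lat -0.7 z 10.2 tq [1.05 1.2  0.14]
0.005 False pos 0.0005 -0.0012 0.0292 F along -15.9 lat -1.2 z 12.6 tq [1.44 1.73 0.18]
0.009 False pos 0.0008 -0.0012 0.0294 F along -28.9 lat -2.6 z 22.6 tq [2.99 3.29 0.11]
t 21.88 [ 6.169e-01 -3.000e-04  2.940e-02] [-3.126  0.022  0.19 ] F [-20.8  20.2  22.6] op 0.0607 42.6 q6 1.24
```

```bash
python3 - <<'E'
from h import *
move_l(g(.004,-.001,.0305),feed=.03); st("ease")
gripper_to(.085); hold(.2); st("open")
o=observe()["eef_pos"]; move_l([o[0],o[1],.12],feed=.1)
move_l(g(.0,0,.19),feed=.15); hold(.2)
p,d,K,T=snap("w4"); st("look")
def uv(P): q=(np.array(P)-T[:3,3])@T[:3,:3]; return (K@(q/q[2]))[:2]
c=uv(g(0,0,.02)).astype(int); print(c); x,y=np.clip(c[0],110,530),np.clip(c[1],110,290)
cv2.imwrite("pics/w4.png",cv2.resize(p[y-110:y+110,x-110:x+110],(600,600),interpolation=cv2.INTER_CUBIC)[:,:,::-1]); print(x,y)
E
```

```text
ease 22.2 [ 6.166e-01 -1.000e-04  2.930e-02] [-3.132  0.016  0.189] F [-5.2  9.3  3.2] op 0.0608 40.8 q6 1.25
open 22.77 [ 0.6193 -0.0028  0.0306] [-3.137  0.011  0.188] F [ 0.1  0.3 -0.3] op 0.0849 0.0 q6 1.25
look 24.78 [0.6169 0.0011 0.1891] [-3.136  0.012  0.188] F [-0.6 -0.4 -0.2] op 0.0851 0.0 q6 1.26
[324 170]
324 170
```

View pics/w4.png

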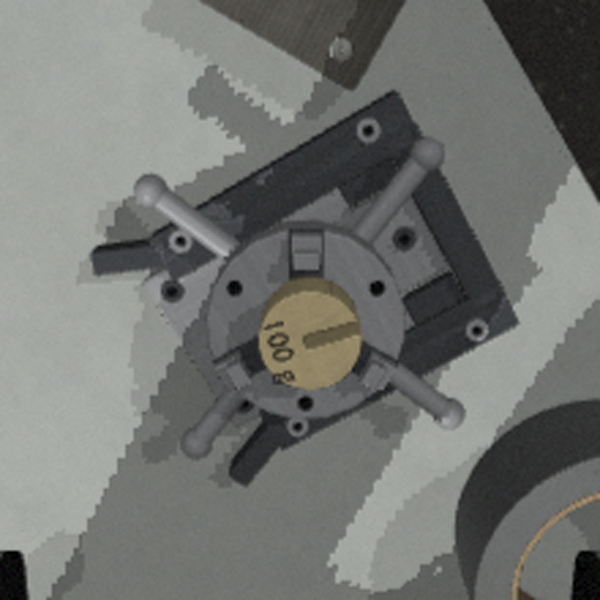

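The pallet is in the guide with its nose in the stop slot and the mass upright, and the force rise confirms it is home. The ball ends are at (150,190), (428,152), (452,412) and (197,442). Next is stroke 1 on bar_1, the left-rear one.

```bash
cat >> h.py <<'E'
C=np.array([.6169,.0002])
def fp(a,z,r=.052): return [C[0]+r*np.cos(GY+a),C[1]+r*np.sin(GY+a),z],[np.pi,0,GY+a+np.pi/2]
def stroke(a0,a1,step=.17,fmax=45,z=.018):
    for a in np.linspace(a0,a1,int(np.ceil((a0-a1)/step))+1)[1:]:
        P,R=fp(a,z); r=move_l(P,feed=.07,rotation=R,max_force=fmax); o=observe(); f=o["ft_force"]; e=o["eef_pos"][:2]-C
        ar=(np.arctan2(e[1],e[0])-GY)%(2*np.pi); t=np.array([np.sin(GY+ar),-np.cos(GY+ar)])
        print(round(a,2),r,"real a",round(ar,3),"r",round(np.hypot(*e),4),"Ft",round(f[:2]@t,1),"Fxyz",f.round(1),"t",round(o["time_s"],1))
        if r: break
E
python3 - <<'E'
from h import *
z=np.load("w4.npz"); K,T=z["K"],z["T"]
def ray(c,zz):
    r=T[:3,:3]@np.linalg.inv(K)@[324-110+c[0]*220/600,60+c[1]*220/600,1]; return (T[:3,3]+r*(zz-T[2,3])/r[2])[:2]
e1,m1,e2,m2=[ray(c,.014) for c in ((369,130),(180,241),(477,329),(298,427))]
o=(e1+e2)/2*.33+(m1+m2)/2*.67; b=[ray(c,.0255) for c in ((150,190),(428,152),(452,412),(197,442))]; ax=np.mean(b,0)
print("origin",o,"axis",ax,"rel",(ax-o)@U,(ax-o)@N)
gripper_to(.0); P,R=fp(2.40,.10); movep(P,R); P,R=fp(2.40,.018); print(move_l(P,feed=.1,max_force=12)); st("down")
stroke(2.40,1.24)
E
```

```text
origin [0.61477707 0.00087818] axis [ 0.61780742 -0.00080376] rel 0.0032517578172601776 0.001199161566592472
False
down 28.93 [0.6192 0.0521 0.0187] [-3.142e+00  1.000e-03  3.111e+00] F [ 0.2 -0.5  0.4] op 0.0001 0.0 q6 -1.58
2.23 False real a 2.234 r 0.0522 Ft -2.8 Fxyz [-2.6  1.2  1.1] t 29.2
2.07 False real a 2.079 r 0.0522 Ft -4.3 Fxyz [-3.9  1.8  1.5] t 29.6
1.9 False real a 1.909 r 0.0521 Ft -3.3 Fxyz [-3.   1.3  2.1] t 29.9
1.74 False real a 1.741 r 0.0521 Ft -4.4 Fxyz [-3.9  2.2  3.1] t 30.2
1.57 False real a 1.575 r 0.0522 Ft -4.3 Fxyz [-3.4  2.7  2. ] t 30.5
1.41 False real a 1.409 r 0.0522 Ft -4.0 Fxyz [-2.9  2.9  2.1] t 30.8
1.24 False real a 1.244 r 0.0523 Ft -5.5 Fxyz [-3.4  4.5  2.3] t 31.1
```

```bash
python3 - <<'E'
from h import *
P,R=fp(1.32,.018); move_l(P,rotation=R)
P,R=fp(1.32,.10); move_l(P,feed=.15,rotation=R)
P,R=fp(2.97,.10); move_l(P,feed=.12,rotation=R); P,R=fp(2.97,.018); print(move_l(P,feed=.12,max_force=12)); st("down")
stroke(2.97,1.8,step=.12)
E
```

```text
False
down 34.73 [0.5909 0.0448 0.0186] [-3.141e+00  1.000e-03 -2.602e+00] F [ 0.2  0.5 -0.4] op 0.0001 0.0 q6 -2.17
2.85 False real a 2.84 r 0.0517 Ft -0.2 Fxyz [-0.  -0.5 -0.7] t 35.0
2.74 False real a 2.746 r 0.0519 Ft -4.7 Fxyz [-4.1 -2.5  4.3] t 35.3
2.62 False real a 2.631 r 0.052 Ft -4.1 Fxyz [-4.1 -0.8  2.8] t 35.5
2.5 False real a 2.515 r 0.052 Ft -4.1 Fxyz [-4.  -1.   2.9] t 35.8
2.39 False real a 2.4 r 0.052 Ft -4.8 Fxyz [-4.8  0.1  2.1] t 36.1
2.27 False real a 2.283 r 0.052 Ft -5.1 Fxyz [-5.1 -0.   1.8] t 36.3
2.15 False real a 2.176 r 0.0521 Ft -6.8 Fxyz [-7.   0.2  2.9] t 36.6
2.03 False real a 2.072 r 0.0522 Ft -8.5 Fxyz [-8.   2.7  3.6] t 36.9
1.92 False real a 1.969 r 0.0523 Ft -10.9 Fxyz [-10.5   3.6   4.9] t 37.1
1.8 False real a 1.866 r 0.0524 Ft -13.2 Fxyz [-11.1   7.2   6.3] t 37.4
```

```bash
python3 - <<'E'
from h import *
stroke(1.8,1.66,step=.07)
P,R=fp(1.85,.018); move_l(P,rotation=R)
P,R=fp(1.85,.10); move_l(P,feed=.15,rotation=R)
movep(g(0,0,.19),[np.pi,0,GY+np.pi/3+np.pi/2]); gripper_to(.085); hold(.2)
p,d,K,T=snap("w5"); st("look")
def uv(P): q=(np.array(P)-T[:3,3])@T[:3,:3]; return (K@(q/q[2]))[:2]
c=uv(g(0,0,.02)).astype(int); x,y=np.clip(c[0],110,530),np.clip(c[1],110,290); print(x,y)
cv2.imwrite("pics/w5.png",cv2.resize(p[y-110:y+110,x-110:x+110],(600,600),interpolation=cv2.INTER_CUBIC)[:,:,::-1])
E
```

```text
1.75 False real a 1.834 r 0.0526 Ft -15.8 Fxyz [-13.1   8.9   7.2] t 37.6
1.71 False real a 1.795 r 0.0526 Ft -16.6 Fxyz [-13.3  10.    8.6] t 37.9
1.66 False real a 1.755 r 0.0527 Ft -18.3 Fxyz [-13.9  11.8   8. ] t 38.1
look 41.05 [0.6173 0.0011 0.19  ] [3.142 0.    1.758] F [-0.6  0.6 -0.3] op 0.085 0.0 q6 -0.31
322 171
```

View pics/w5.png

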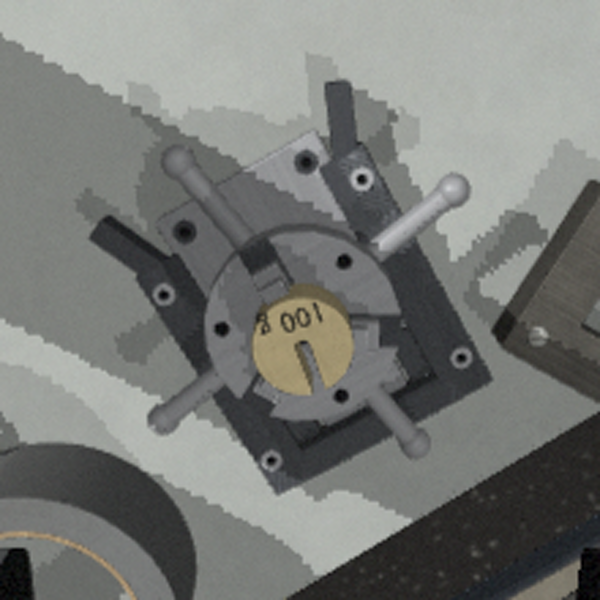

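All three jaws are closed on the mass and bar_3 points to the tail. As a check I'll push gently on the back of the head towards the stop, measuring the tail position and ring angle too.

```bash
python3 - <<'E'
from h import *
z=np.load("w5.npz"); K,T=z["K"],z["T"]; an=lambda v:np.arctan2(v[1],v[0])
def ray(c,zz):
    r=T[:3,:3]@np.linalg.inv(K)@[322-110+c[0]*220/600,61+c[1]*220/600,1]; return (T[:3,3]+r*(zz-T[2,3])/r[2])[:2]
m1,m2,e1,e2=[ray(c,.014) for c in ((362,179),(163,294),(461,357),(271,460))]
y=an(e1+e2-m1-m2); u=np.array([np.cos(y),np.sin(y)]); o=(e1+e2)/2*.33+(m1+m2)/2*.67
t=(ray((315,131),.008)+ray((158,215),.008))/2; tips=(ray((337,82),.014)+ray((100,222),.014))/2
b0,b1,b2,b3=[ray(c,.0255) for c in ((164,418),(414,442),(455,188),(178,161))]; ax=(b0+b1+b2+b3)/4
print("yaw",y,"tail x",(t-o)@u,"tips x",(tips-o)@u,"axis x",(ax-o)@u,"q",.55+np.pi-((an(b2-b0)-y)),.55+np.pi/2-(an(b1-b3)-y))
gripper_to(0); R=[np.pi,0,GY+np.pi/2]
R=[np.pi,0,GY+np.pi]
movep(g(-.062,-.001,.10),R); move_l(g(-.062,-.001,.038),feed=.1)
for x in (-.046,-.040,-.036,-.032):
    r=move_l(g(x,-.001,.038),feed=.03,max_force=20); ob=observe(); f=ob["ft_force"]; print(x,r,((ob["eef_pos"][:2]-G0)@U).round(4),"F",(f[:2]@U).round(1),f[2].round(1),round(ob["time_s"],1))
    if r or f[:2]@U<-18: break
E
```

```text
yaw -0.8563260505539787 tail x -0.046117648798987686 tips x -0.05537170158131926 axis x 0.001996890010056511 q 1.9643681720845834 1.9671124705513168
-0.046 False -0.046 F 0.6 0.6 43.8
-0.04 False -0.0415 F -5.9 3.3 44.1
-0.036 True -0.0417 F -1.0 0.5 44.3
```

```bash
python3 - <<'E'
from h import *
move_l(g(-.06,-.001,.038),feed=.08); move_l(g(-.06,-.001,.12),feed=.15)
movep(g(0,0,.19),[np.pi,0,GY+np.pi/3+np.pi/2]); hold(.2)
p,d,K,T=snap("w6"); st("look")
cv2.imwrite("pics/w6.png",cv2.resize(p[61:281,212:432],(600,600),interpolation=cv2.INTER_CUBIC)[:,:,::-1])
E
```

```text
look 46.28 [0.6166 0.0016 0.189 ] [-3.140e+00 -1.000e-03  1.759e+00] F [ 0.1  1.1 -0.2] op 0.0001 0.0 q6 -0.31
```

View pics/w6.png

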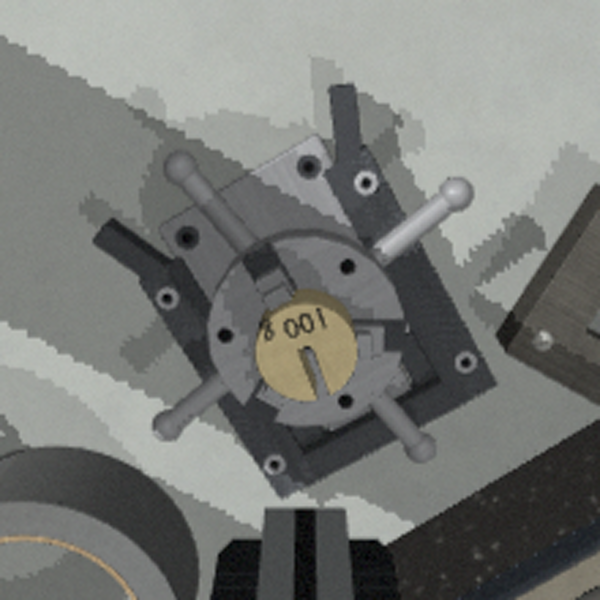

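The last view is unchanged: the ring is at about 1.97 rad, the jaws are on the mass, and the tail sits at the home position. I'm handing it in.

```bash
python3 -c "
from h import *
print(job_done()); st('end')"
```

```text
the job is handed in; nothing more can be done
None
the job is handed in; nothing more can be done
```

I handed the job in at about 46 s: the pallet is turned and fully home against the stop, and the three jaws clamp the brass mass at a ring angle of about 1.97 rad (0.34 past first touch); I planned every move clear of the coils, lamp holder, parts box and tape but did not re-measure them at the end.

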